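Lay the egg tray for two

TASK

Lay the egg tray for two, left and right as seen from the robot: stand the blue egg cup in the tray's left well, the yellow egg cup in its right well and the salt jar in the well between them. The brown egg is the soft-boiled one and belongs in the blue cup, the white egg belongs in the yellow cup, each standing upright, blunt end down. Let no egg topple or drop onto the worktop, leave the pale blue-green egg in its rack and the pepper mill where it stands.

Things in the scene. Friction and masses are not known exactly. Their poses are not given: they have to be found in the camera images.
- egg_tray: dark wooden tray, fixed, 108 (x) by 250 mm (y), top 16 mm above the worktop; brass end handles to y = +-131 mm, 17 mm high. Three round cork-floored wells in a row, 62 mm wide, 6 mm deep (floor 10 mm above the worktop), centres at x = 0, y = +80 mm (robot's left), 0, -80 mm. Origin: centre of the underside, on the worktop; z up, y to the robot's left, yaw within 0.25 rad
- egg_rack: light wooden egg rack, fixed, 74 (x) by 222 mm (y), top 30 mm above the worktop; three 36 mm holes in a row at y = +72, 0 and -72 mm, an egg in each (which is where varies). Origin: centre of its footprint, on the worktop; z up, yaw within 0.25 rad
- cup_blue: the blue egg cup: loose, ceramic, round, bucket-shaped, no handle: 45 mm high, 41 mm across the foot, 49 mm at the rim, mouth 39 mm, 90 g. Origin: centre of the underside, z up
- cup_yellow: the yellow egg cup: loose, ceramic, round, bucket-shaped, no handle: 45 mm high, 41 mm across the foot, 49 mm at the rim, mouth 39 mm, 90 g. Origin: centre of the underside, z up
- salt_jar: the salt jar: glass jar of white salt with a dark screw cap (blue spot in its middle) and a dark blue label, loose, a plain upright cylinder 41 mm across and 105 mm high, 0.11 kg. Origin: centre of the underside, z up
- egg_brown: the brown egg: rigid hen's egg, 44 mm across, 58 mm high, 60 g, upright in the rack, blunt end down. Origin: lowest point (blunt end), z up through the pointed end; widest 22 mm above the origin. In the rack the origin is 20 mm above the worktop; set in a cup it is 34 mm above the cup's origin, the widest part then 11 mm above the rim (fingers must stay above the rim)
- egg_white: the white egg: rigid hen's egg, 44 mm across, 58 mm high, 60 g, upright in the rack, blunt end down. Origin: lowest point (blunt end), z up through the pointed end; widest 22 mm above the origin. In the rack the origin is 20 mm above the worktop; set in a cup it is 34 mm above the cup's origin, the widest part then 11 mm above the rim (fingers must stay above the rim)
- egg_pale: the pale blue-green egg, which stays in the rack: shape and size as the others, origin at its lowest point
- pepper_mill: tall dark wooden pepper mill, loose bystander, 58 mm across, 160 mm high, stays where it is. Origin: centre of the underside. Above and behind the work hang wall cupboards, undersides 0.49 m above the worktop, fronts and bow handles from x = 0.50 m (at y = +0.35) and 0.60 m (at y = -0.07) on: travel low and in straight lines, do not swing the wrist outward
There are look-alikes about, which are no part of the job. Leave any pink look-alike of the egg_pale alone.

How it is judged:
At the end, for the whole second after the job is handed in: Blue cup in the tray's left well, yellow in the right, salt in the middle one (on the well floor, within 12 mm, upright to 6 deg); brown egg in blue cup, white in yellow (8 mm, seated, within 20 deg of upright), at rest; pale egg within 15 mm, mill within 30 mm of its start (x of cup_blue in the frame of egg_tray between -0.012 and 0.012 m and y of cup_blue in the frame of egg_tray between 0.068 and 0.092 m and z of cup_blue in the frame of egg_tray between 0.006 and 0.0135 m and angle between each of cup_blue, cup_yellow, salt_jar's own z axis and vertical below 0.1 rad and linear speed of each of cup_blue, cup_yellow, salt_jar, egg_brown, egg_white below 0.02 m/s and x of cup_yellow in the frame of egg_tray between -0.012 and 0.012 m and y of cup_yellow in the frame of egg_tray between -0.092 and -0.068 m and z of cup_yellow in the frame of egg_tray between 0.006 and 0.0135 m and x of salt_jar in the frame of egg_tray between -0.012 and 0.012 m and y of salt_jar in the frame of egg_tray between -0.012 and 0.012 m and z of salt_jar in the frame of egg_tray between 0.006 and 0.0135 m and horizontal distance between egg_brown and cup_blue below 0.008 m and z of egg_brown in the frame of cup_blue between 0.028 and 0.04 m and angle between each of egg_brown, egg_white, egg_pale's own z axis and vertical below 0.35 rad and horizontal distance between egg_white and cup_yellow below 0.008 m and z of egg_white in the frame of cup_yellow between 0.028 and 0.04 m and distance of egg_pale from where it was at the start of the episode below 0.015 m and distance of pepper_mill from where it was at the start of the episode below 0.03 m and angle between pepper_mill's own z axis and vertical below 0.2 rad); the robot touches nothing.
It fails at once if an egg toppled or let down onto the worktop (angle between any of egg_brown, egg_white, egg_pale's own z axis and vertical above 1.2 rad or height (world z) of any of egg_brown, egg_white, egg_pale below 0.01 m).
It fails at once if the pepper mill knocked over (angle between pepper_mill's own z axis and vertical above 0.5 rad).
It also fails if it takes over 128 s, if anything falls off the work surface, if the arm or the gripper's body presses on something with over 40 N, if the wrist force passes 120 N, or if a joint passes its speed limit or range.

ROBOT

A 6-joint arm with a two-finger parallel gripper is mounted at the origin on a cart in front of the work surface, level with it; the furniture and walls round the work are solid. World frame = base frame: x ahead of the robot, y to its left, z up, the work surface at z = 0. Lengths are in m, angles in rad, forces in N, time in s.
With the tool pointing down it reaches from about 0.35 to 0.8 m from the base axis. Payload 7.3 kg.
Tool frame: the origin (TCP) lies midway between the tips of the shut fingers; the grasp point (between the pads) lies 19 mm behind it (hold_point_z is the distance from the TCP to the grasp point, in m); z points along the fingers, y is the line along which they close (so a half turn about z gives the same grasp; the last joint's range is limited). The gripper opens to 85 mm and grips with 20 to 120 N. Pads are 22 mm wide; open, the fingers measure 114 mm over their backs; the gripper's body (76 mm by 85 mm) begins 54 mm behind the grasp point. The pads swing forward as they close: fully open they stand 13 mm farther back than shut.
Start: joints at [-0.146, 0.342, 1.524, -0, 1.275, -0.146], TCP at [0.525, 0, 0.231] pointing down, gripper open.
Joint ranges: [-2.53, 2.53], [-0.77, 2.02], [0.04, 2.7], [-1, 4.14], [0.28, 2.66], [-3.11, 3.11]. Speed limits (rad/s): [2.57, 2.57, 3.14, 3.14, 3.14, 3.14].

INTERFACE

Orientations are given as a unit quaternion [x, y, z, w].
In Python, from plant import state, grab_frame, close_job, hold_point_z gives the robot as it stands. The module is installed in compiled form; this text tells all that it offers.
- The arm moves only by the tool servo_tool, never from a script. Its argument "commands" is one flat list of numbers, 7 for each row, row after row: the turn, a rotation vector about the world's x, y, z in degrees, then the shift along the world's x, y, z in cm, then the finger opening in cm, from 0 to 8.54. A call has 1 to 20 rows; each row shifts and turns the commanded pose from where the row before left it; what a row does not reach is not made up. A row lasts 1/10 s, in which the tool goes at most 50 mm and 8.59 degrees, less where a joint would pass 70% of its speed; a pose out of reach is approached as far as the arm can. A call is refused whole if a number of a shift passes 5 or a number of a turn 8.59, either way. A call with a gripper value outside its range is refused whole. The fingers move at their own pace and stop on an object; "squeeze" is the grip in N (left out, the last holds). Time passes only in rows, so rows that do not move let the fingers close. It gives the time, the measured TCP pose, the force, the opening and the grip force at its end, in the units of the state.
- state(): the state, without advancing time (a new reading comes with each control period).
- grab_frame(name): name is "scene" or "side" or "wrist"; returns a dict with "img" (480x640x3 uint8, blue, green, red), "fx", "fy", "cx", "cy" (pixels), "rvec" (rotation vector, rad) and "tvec" (3), from world to camera coordinates, as OpenCV has them. Camera axes: x right, y down, z forward; pixel columns grow to the right and rows downward; lengths in m; the calibration is good to about 2 mm. The wrist camera is an equidistant fisheye: a pixel r from the principal point sees the ray r / f radians off the axis. A picture is of the moment at which its call begins. There is no depth.
- close_job(): hands the job in; it is judged then, once.
The state is a dict: "time_s": time; "joint_positions": joint angles; "qd": joint speeds; "joint_efforts": joint torques, N m; "position": TCP position; "orientation": TCP orientation; "contact_force": force on the tool from outside, world axes, zero at the start; "wrist_torque": the same for the moment, N m; "opening": finger opening in m; "grip_force": force on a finger pad.
Only numpy, scipy, OpenCV 4.12 (cv2) and the standard library are available. Lean on these libraries where they do the work, as an engineer would, in place of code of your own. Each camera call takes 0.05 s, during which the arm holds its last target. There are 200 camera calls.

## Working session

There is one attempt and no reset: what is moved stays moved. The work goes in short steps, Python scripts to look and compute and a tool call to move; the robot and the scene stay as the last step left them, time stands still between calls to the robot, and variables do not carry over. Pictures are saved under pics/ and viewed, at most 14 in all, crops included, and the job is handed in when it is done.

Besides the shell and the picture viewer there is one more tool, called after ">>>" by a JSON object that holds its "op" and its "data". servo_tool: Moves the arm, as the interface text tells. Its arguments: {"type":"object","properties":{"commands":{"type":"array","items":{"type":"number"}},"squeeze":{"type":"number"}},"required":["commands"]}

```bash
mkdir -p pics; cat > h.py <<'E'
import numpy as np, cv2
from plant import state, grab_frame, close_job, hold_point_z
def grab(n,fn=None):
    f=grab_frame(n)
    if fn: cv2.imwrite('pics/'+fn,f['img'])
    return f
def ray(f,u,v,fish=False):
    R=cv2.Rodrigues(np.array(f['rvec'],float))[0]; t=np.array(f['tvec'],float).ravel()
    a=np.array([(u-f['cx'])/f['fx'],(v-f['cy'])/f['fy']])
    if fish:
        th=np.hypot(*a); d=np.r_[a/max(th,1e-9)*np.sin(th),np.cos(th)]
    else: d=np.r_[a,1]
    d=R.T@d; return -R.T@t, d/np.linalg.norm(d)
def atz(f,u,v,z,fish=False):
    o,d=ray(f,u,v,fish); return o+d*(z-o[2])/d[2]
def tri(rs):
    A=np.zeros((3,3));b=np.zeros(3)
    for o,d in rs:
        P=np.eye(3)-np.outer(d,d);A+=P;b+=P@o
    x=np.linalg.solve(A,b); return x,[np.linalg.norm((np.eye(3)-np.outer(d,d))@(x-o)) for o,d in rs]
def proj(f,p,fish=False):
    R=cv2.Rodrigues(np.array(f['rvec'],float))[0]; c=R@np.array(p)+np.array(f['tvec'],float).ravel()
    if fish:
        r=np.hypot(c[0],c[1]);th=np.arctan2(r,c[2]);a=c[:2]/max(r,1e-9)*th
    else: a=c[:2]/c[2]
    return np.array([f['cx']+f['fx']*a[0],f['cy']+f['fy']*a[1]])
E
python3 - <<'E'
from h import *
import pickle
F={n:grab(n,n+'0.png') for n in('scene','side','wrist')}
pickle.dump(F,open('F0.pkl','wb'))
for n,f in F.items():
    print(n,f['fx'],f['cx'],f['cy'],ray(f,f['cx'],f['cy']))
print(state(),hold_point_z)
E
```

```text
scene 450.8046036930334 314.7939566515883 244.55362634581357 (array([-0.10285231, -0.50510137,  0.65095752]), array([ 0.60525392,  0.49745638, -0.62145381]))
side 491.5249208375146 323.3660727371219 239.38822642119655 (array([0.03443822, 0.98697724, 0.66219154]), array([ 0.37292823, -0.80086707, -0.46854719]))
wrist 371.64829954431775 317.18013894309047 238.24270763150884 (array([0.52402737, 0.06952705, 0.37526351]), array([-0.00133847, -0.27278858, -0.96207307]))
{'time_s': 0.15, 'joint_positions': array([-1.45987201e-01,  3.42549303e-01,  1.52481400e+00,  1.00246150e-05,
        1.27542020e+00, -1.45976999e-01]), 'qd': array([-6.51090198e-04, -1.61719616e-03, -2.18270642e-03,  6.40595763e-05,
       -4.93341599e-05, -1.13438206e-03]), 'joint_efforts': array([ 1.24654900e-03, -4.33907533e+01, -2.46148127e+01, -9.02174702e-05,
        5.71925848e-03,  3.60333468e-05]), 'position': array([5.24686049e-01, 7.81781669e-05, 2.30786833e-01]), 'orientation': array([ 7.07111296e-01,  7.07102015e-01, -3.51457655e-04, -4.80654626e-04]), 'contact_force': array([0.19215153, 0.26597522, 0.13655897]), 'wrist_torque': array([0.01204971, 0.05424457, 0.020759  ]), 'grip_force': 0.0, 'opening': 0.08538957869107537} 0.0187
```

View pics/scene0.png

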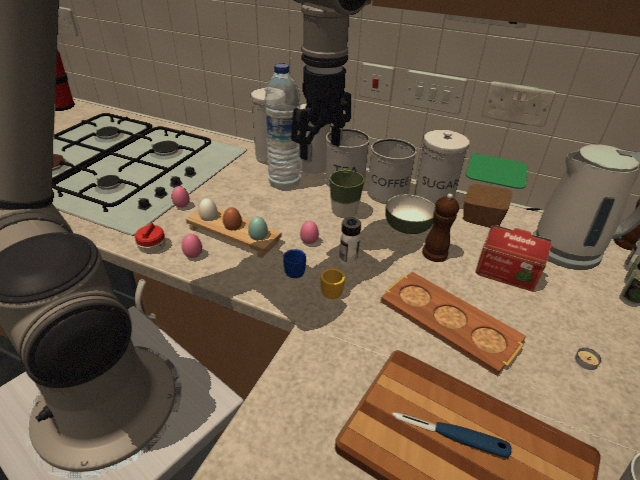

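View pics/side0.png

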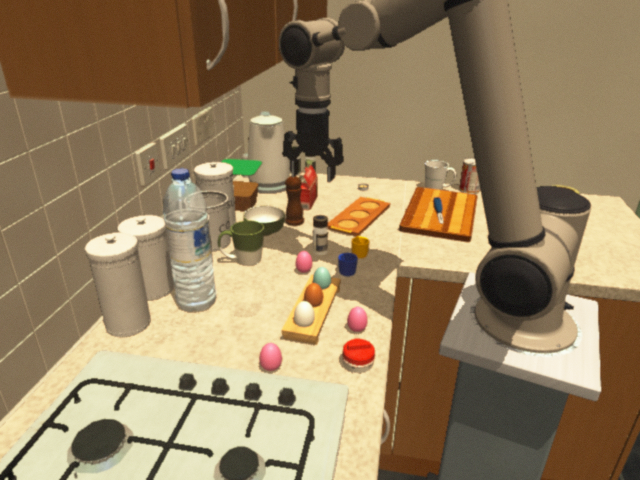

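View pics/wrist0.png

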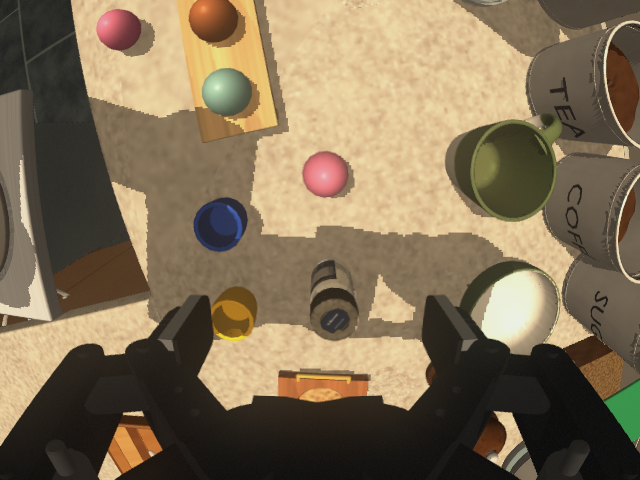

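The scene picture shows the eggs white/brown/pale at (207,208), (232,217), (258,229). The blue cup is at (294,264), the yellow cup at (333,284), salt at (350,240), mill at (438,228), and the wells at (415,296), (450,316), (489,340). The side picture shows the same layout, with pink decoys near the rack. In the wrist picture the blue cup is at (220,224), the yellow at (234,314), the salt cap at (333,316), and the tray is hidden by the gripper.

```bash
python3 - <<'E'
from h import *
import pickle
F=pickle.load(open('F0.pkl','rb'))
S,D,W=(F[k] for k in('scene','side','wrist'))
pts={'white':((207,208),(305,314),.049),'brown':((232,217),(314,295),.049),'pale':((258,229),(322,278),.049),
'blue':((294,255),(347,257),.045),'yel':((333,274),(361,240),.045),'salt':((351,223),(321,220),.105),
'wellL':((415,296),(345,226),.01),'wellM':((450,316),(360,215),.01),'wellR':((489,340),(374,205),.01),'mill':((446,200),(294,181),.16)}
for k,(a,b,z) in pts.items():
    x,e=tri([ray(S,*a),ray(D,*b)]); print(k,x.round(3),np.round(e,4),atz(S,*a,z).round(3),atz(D,*b,z).round(3))
wp={'brown':(213,17,.05),'pale':(227,92,.05),'blue':(220,224,.045),'yel':(233,314,.045),'salt':(334,314,.105)}
for k,(u,v,z) in wp.items(): print(k,atz(W,u,v,z,True).round(3))
def crop(f,x,y,w,h): return cv2.resize(f['img'][y:y+h,x:x+w],(400,300),interpolation=cv2.INTER_CUBIC)
m=np.vstack([np.hstack([crop(S,185,185,100,75),crop(D,265,260,100,75)]),np.hstack([crop(S,280,215,100,75+10)if 0 else crop(S,276,213,120,90),crop(D,300,205,80,60)])])
cv2.imwrite('pics/m1.png',m)
E
```

```text
white [0.416 0.255 0.051] [0.0013 0.0013] [0.419 0.257 0.049] [0.415 0.254 0.049]
brown [0.43  0.183 0.05 ] [0.0016 0.0016] [0.434 0.186 0.049] [0.429 0.183 0.049]
pale [0.444 0.11  0.047] [0.0007 0.0007] [0.441 0.108 0.049] [0.443 0.113 0.049]
blue [ 0.432 -0.01   0.045] [0.0003 0.0003] [ 0.431 -0.01   0.045] [ 0.432 -0.009  0.045]
yel [ 0.436 -0.11   0.046] [0.002 0.002] [ 0.439 -0.109  0.045] [ 0.434 -0.11   0.045]
salt [ 0.538 -0.074  0.099] [0.0021 0.0021] [ 0.534 -0.077  0.105] [ 0.53  -0.06   0.105]
wellL [ 0.537 -0.247  0.003] [0.0005 0.0005] [ 0.529 -0.25   0.01 ] [ 0.532 -0.234  0.01 ]
wellM [ 0.523 -0.329  0.01 ] [0.0022 0.0022] [ 0.527 -0.329  0.01 ] [ 0.521 -0.327  0.01 ]
wellR [ 0.508 -0.411  0.017] [0.0039 0.0039] [ 0.52 -0.41  0.01] [ 0.509 -0.42   0.01 ]
mill [ 0.69  -0.205  0.139] [0.0037 0.0037] [ 0.663 -0.216  0.16 ] [ 0.657 -0.15   0.16 ]
brown [0.431 0.182 0.05 ]
pale [0.445 0.11  0.05 ]
blue [ 0.433 -0.01   0.045]
yel [ 0.438 -0.104  0.045]
salt [ 0.537 -0.071  0.105]
```

View pics/m1.png

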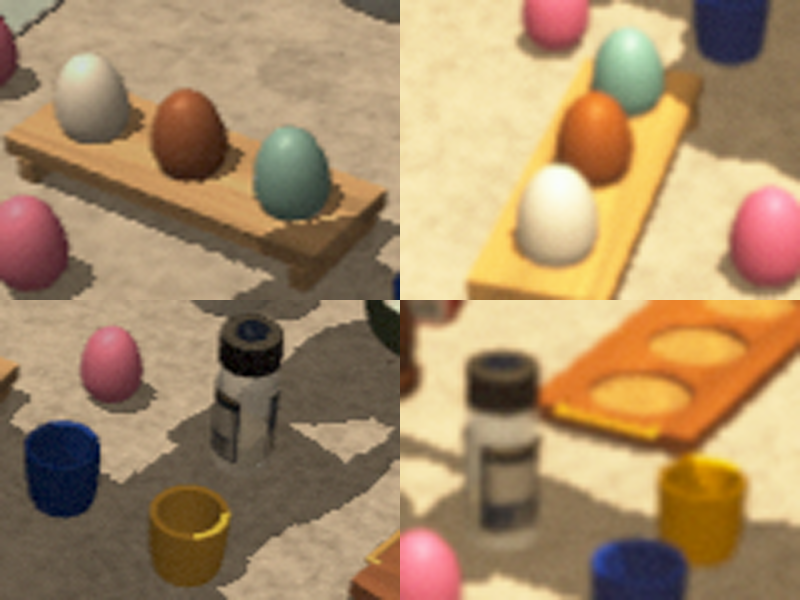

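The crops show all three eggs upright and seated, both cups standing and the salt jar standing. My triangulated heights (eggs about 49 mm, rims 45 mm, cap about 100 mm) match the text. Next I move over to view the tray with the wrist camera.

>>> {"op": "servo_tool", "data": {"commands": [0, 0, 0, 0, -4, 0, 8.5, 0, 0, 0, 0, -4, 0, 8.5, 0, 0, 0, 0, -4, 0, 8.5, 0, 0, 0, 0, -4, 0, 8.5, 0, 0, 0, 0, -4, 0, 8.5, 0, 0, 0, 0, -4, 0, 8.5, 0, 0, 0, 0, -4, 0, 8.5, 0, 0, 0, 0, -4, 0, 8.5, 0, 0, 0, 0, -4, 0, 8.5, 0, 0, 0, 0, -4, 0, 8.5, 0, 0, 0, 0, 0, 0, 8.5, 0, 0, 0, 0, 0, 0, 8.5]}}

```text
time_s: 1.35
position: [0.5245, -0.4004, 0.2302]
orientation: [0.708, 0.707, 0.0, -0.001]
contact_force: [0.5, -0.5, 0.5]
opening: 0.0851
grip_force: 0.0
```

```bash
python3 - <<'E'
from h import *
import pickle
f=grab('wrist','w1.png'); pickle.dump(f,open('F1.pkl','wb')); print(state()['position'])
F=pickle.load(open('F0.pkl','rb'))
for a,b in [((191,245),(357,320)),((180,196),(271,356)),((309,232),(303,262)),((151,238),(359,352))]:
    print(tri([ray(F['scene'],*a),ray(F['side'],*b)])[0].round(3))
for k,p in dict(L=(.537,-.247,.016),M=(.523,-.329,.016),R=(.508,-.411,.016)).items(): print(k,proj(f,p,True))
E
```

```text
[ 0.52482925 -0.3994219   0.23066323]
[0.321 0.197 0.027]
[0.425 0.376 0.029]
[0.533 0.035 0.027]
[0.28  0.287 0.024]
L [331.03345901  50.49309807]
M [316.51855642 133.81852763]
R [301.58494008 217.45771666]
```

View pics/w1.png

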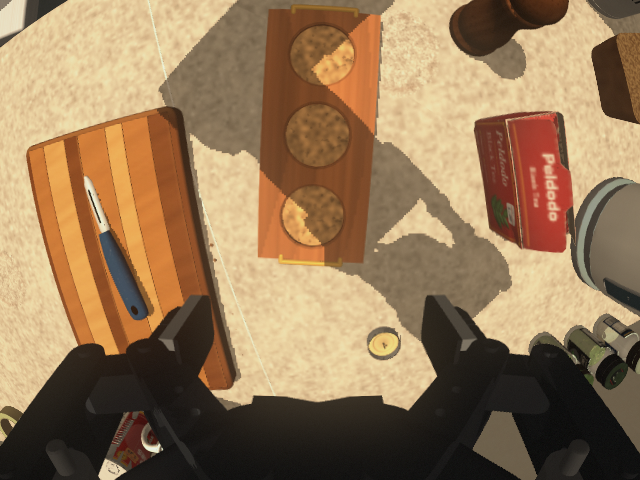

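The wrist picture shows the tray wells centred at (322,54), (317,134), (312,215), with top corners at (270,9), (381,14), (363,263), (258,257). The path to the tray is free and the mill is at the top right.

```bash
python3 - <<'E'
from h import *
import pickle
f=pickle.load(open('F1.pkl','rb')); F=pickle.load(open('F0.pkl','rb'))
from scipy.optimize import least_squares
obs=[((0,.08),(322,54)),((0,0),(317,134)),((0,-.08),(312,215)),((-.054,.125),(270,9)),((.054,.125),(381,14)),((.054,-.125),(363,263)),((-.054,-.125),(258,257))]
def res(p):
    c,s=np.cos(p[2]),np.sin(p[2])
    return np.r_[tuple(proj(f,(p[0]+c*a-s*b,p[1]+s*a+c*b,p[3]),True)-uv for (a,b),uv in obs)]
r=least_squares(res,[.523,-.329,-.1,.016]);p=r.x;print(p.round(4),np.abs(r.fun).max(),)
for n,(u,v),(us,vs) in(('L',(322,54),(415,296)),('M',(317,134),(450,316)),('R',(312,215),(489,340))):
    b=dict(L=.08,M=0,R=-.08)[n]
    print(n,(p[0]-np.sin(p[2])*b).round(4),(p[1]+np.cos(p[2])*b).round(4),atz(f,u,v,.012,True).round(4),tri([ray(f,u,v,True),ray(F['scene'],us,vs)])[0].round(3))
E
```

```text
[ 0.5239 -0.3298 -0.0611  0.0169] 1.2453155767555302
L 0.5287 -0.2499 [ 0.5284 -0.2497  0.012 ] [ 0.529 -0.25   0.011]
M 0.5239 -0.3298 [ 0.5235 -0.3292  0.012 ] [ 0.524 -0.329  0.013]
R 0.519 -0.4096 [ 0.5183 -0.4094  0.012 ] [ 0.518 -0.41   0.012]
```

>>> {"op": "servo_tool", "data": {"commands": [0, 0, 0, -1.45, 3.7, 0, 6.5, 0, 0, 0, -1.45, 3.7, 0, 6.5, 0, 0, 0, -1.45, 3.7, 0, 6.5, 0, 0, 0, -1.45, 3.7, 0, 6.5, 0, 0, 0, -1.45, 3.7, 0, 6.5, 0, 0, 0, -1.45, 3.7, 0, 6.5, 0, 0, 0, 0, 0, 0, 6.5, 0, 0, 0, 0, 0, 0, 6.5]}}

```text
time_s: 2.2
position: [0.4381, -0.1766, 0.2321]
orientation: [0.706, 0.708, 0.0, 0.001]
contact_force: [0.4, -0.9, 0.2]
opening: 0.0651
grip_force: 0.0
```

```bash
python3 - <<'E'
from h import *
import pickle
f=grab('wrist','w2.png'); pickle.dump(f,open('F2.pkl','wb')); print(state()['position'])
for k,p in dict(y=(.437,-.107,.045),b=(.432,-.01,.045),s=(.536,-.073,.105)).items(): print(k,proj(f,p,True))
E
```

```text
[ 0.43847362 -0.17759212  0.23194887]
y [316.62535243 135.13221905]
b [311.19590995  29.37570776]
s [449.11205244  95.29816392]
```

View pics/w2.png

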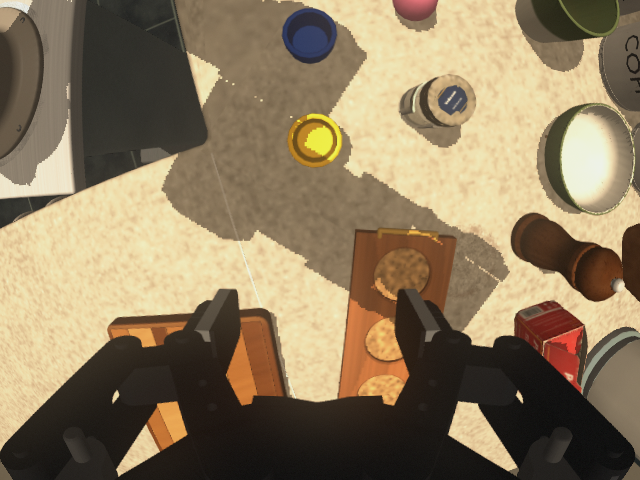

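The yellow rim is centred at (315,140), the blue rim at (309,35) and the cap spot at (453,101). The tray's left well is in view at (402,273).

```bash
python3 - <<'E'
from h import *
import pickle
f=pickle.load(open('F2.pkl','rb')); F=pickle.load(open('F0.pkl','rb'))
m=dict(y=(315.5,140,.045,(333,273.5)),b=(309.5,35,.045,(294,254.5)),s=(453,101,.105,(351,222.5)))
for k,(u,v,z,s) in m.items(): print(k,atz(f,u,v,z,True).round(4),tri([ray(f,u,v,True),ray(F['scene'],*s)])[0].round(4))
s=dict(b=(220,224,.045),y=(233,314,.045),s=(335,321,.105))
for k,(u,v,z) in s.items(): print(k,atz(F['wrist'],u,v,z,True).round(4),tri([ray(f,*m[k][:2],True),ray(F['wrist'],u,v,True)]))
E
```

```text
y [ 0.436  -0.1113  0.045 ] [ 0.436  -0.1112  0.0503]
b [ 0.4305 -0.0154  0.045 ] [ 0.4296 -0.0147  0.049 ]
s [ 0.5392 -0.0771  0.105 ] [ 0.5389 -0.0758  0.1032]
b [ 0.4326 -0.0102  0.045 ] (array([ 0.43015761, -0.01264497,  0.0353122 ]), [np.float64(0.00020525819458205074), np.float64(0.00020525819458203827)])
y [ 0.4381 -0.1039  0.045 ] (array([ 0.43533885, -0.11119631,  0.03179275]), [np.float64(0.0007189192065738618), np.float64(0.000718919206573911)])
s [ 0.5382 -0.0778  0.105 ] (array([ 0.53840139, -0.0771693 ,  0.1064757 ]), [np.float64(0.0002699306121653997), np.float64(0.00026993061216517666)])
```

>>> {"op": "servo_tool", "data": {"commands": [0, 0, 0, -0.1, 3.35, 0, 6.8, 0, 0, 0, -0.1, 3.35, 0, 6.8, 0, 0, 0, 0, 0, -4, 6.8, 0, 0, 0, 0, 0, -4, 6.8, 0, 0, 0, 0, 0, -4, 6.8, 0, 0, 0, 0, 0, -4, 6.8, 0, 0, 0, 0, 0, -3.5, 6.8, 0, 0, 0, 0, 0, -1.2, 6.8, 0, 0, 0, 0, 0, -1, 6.8, 0, 0, 0, 0, 0, 0, 6.8, 0, 0, 0, 0, 0, 0, 4, 0, 0, 0, 0, 0, 0, 4, 0, 0, 0, 0, 0, 0, 4, 0, 0, 0, 0, 0, 0, 4, 0, 0, 0, 0, 0, 0, 4], "squeeze": 30}}

```text
time_s: 3.75
position: [0.4369, -0.1114, 0.0152]
orientation: [0.707, 0.707, 0.0, 0.001]
contact_force: [-0.8, -1.0, 6.5]
opening: 0.0484
grip_force: 31.3
```

>>> {"op": "servo_tool", "data": {"commands": [0, 0, 0, 0, 0, 1, 4, 0, 0, 0, 0, 0, 3, 4, 0, 0, 0, 0, 0, 3, 4, 0, 0, 0, 0, 0, 3, 4, 0, 0, 0, 1.03, -3.74, 0, 4, 0, 0, 0, 1.03, -3.74, 0, 4, 0, 0, 0, 1.03, -3.74, 0, 4, 0, 0, 0, 1.03, -3.74, 0, 4, 0, 0, 0, 1.03, -3.74, 0, 4, 0, 0, 0, 1.03, -3.74, 0, 4, 0, 0, 0, 1.03, -3.74, 0, 4, 0, 0, 0, 1.03, -3.74, 0, 4, 0, 0, 0, 0, 0, -2.5, 4, 0, 0, 0, 0, 0, -2.5, 4, 0, 0, 0, 0, 0, -1.5, 4, 0, 0, 0, 0, 0, 0, 4, 0, 0, 0, 0, 0, 0, 4]}}

```text
time_s: 5.45
position: [0.5187, -0.4101, 0.0501]
orientation: [0.707, 0.707, 0.0, 0.0]
contact_force: [-0.9, -0.7, -0.4]
opening: 0.0482
grip_force: 31.5
```

```bash
python3 - <<'E'
from h import *
print(np.mean([ (grab('side'),state()['position'])[1] for _ in range(3)],0)); s=state(); print(s['opening'],s['contact_force'])
f=grab('wrist');g=grab('scene');h=grab('side')
a=cv2.resize(f['img'][180:480,170:470],(400,400)); b=cv2.resize(g['img'][250:390,380:520],(400,400)); 
c=cv2.resize(h['img'][180:240,320:420],(333,200))
m=np.zeros((600,800,3),np.uint8);m[:400,:400]=a;m[:400,400:]=b;m[400:,:333]=c
cv2.imwrite('pics/m3.png',m)
E
```

```text
[ 0.51916007 -0.41055254  0.05096562]
0.04808959877515897 [-0.23483452 -0.94410539 -1.4518882 ]
```

View pics/m3.png

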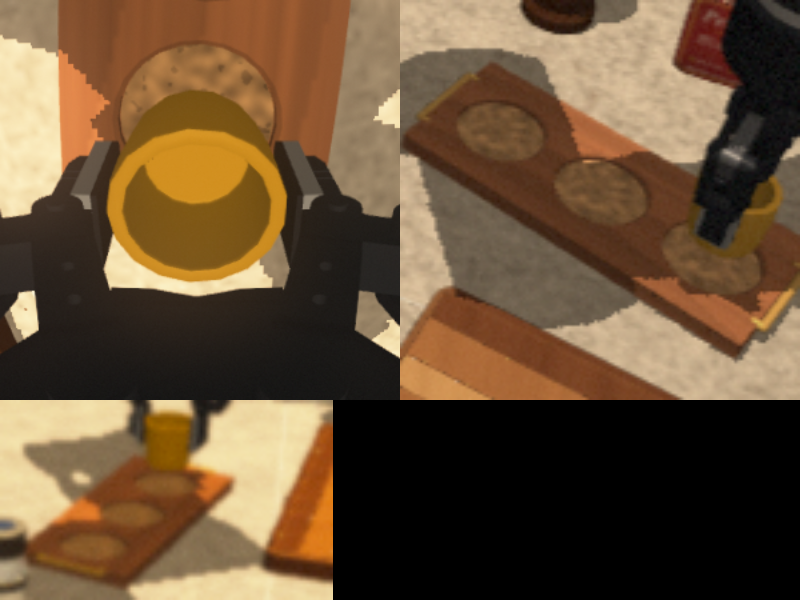

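The cup hangs upright in the fingers over the right well, so I lower and release.

>>> {"op": "servo_tool", "data": {"commands": [0, 0, 0, 0, 0, -1.2, 4, 0, 0, 0, 0, 0, -0.8, 4, 0, 0, 0, 0, 0, -0.3, 4, 0, 0, 0, 0, 0, -0.1, 4, 0, 0, 0, 0, 0, 0, 4, 0, 0, 0, 0, 0, 0, 4.2, 0, 0, 0, 0, 0, 0, 5, 0, 0, 0, 0, 0, 0, 6, 0, 0, 0, 0, 0, 0, 6.8, 0, 0, 0, 0, 0, 0, 6.8, 0, 0, 0, 0, 0, 0, 6.8]}}

```text
time_s: 6.85
position: [0.5184, -0.4102, 0.0252]
orientation: [0.707, 0.707, 0.0, 0.0]
contact_force: [-0.5, 0.2, -0.3]
opening: 0.0681
grip_force: 0.0
```

```bash
python3 - <<'E'
from h import *
f=grab('wrist');s=state();print(s['position'],s['contact_force'],s['opening'])
for z in(.01,.055):print(z,proj(f,(.5187,-.4096,z),True))
cv2.imwrite('pics/w4.png',f['img'][180:480,120:520])
E
```

```text
[ 0.51845062 -0.41020051  0.02525623] [-0.77335768 -0.78008538  0.56942211] 0.0681203319333685
0.01 [319.50342516 286.79029358]
0.055 [320.26386495 336.41000137]
```

View pics/w4.png

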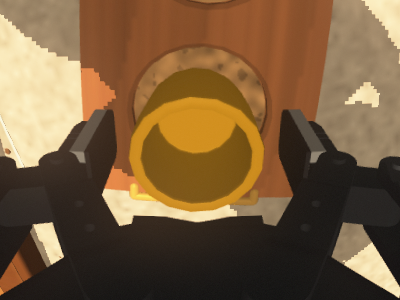

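>>> {"op": "servo_tool", "data": {"commands": [0, 0, 0, 0, 0, 2, 6.8, 0, 0, 0, 0, 0, 5, 6.8, 0, 0, 0, 0, 0, 5, 6.8, 0, 0, 0, -1.1, 4.1, 0, 6.8, 0, 0, 0, -1.1, 4.1, 0, 6.8, 0, 0, 0, -1.1, 4.1, 0, 6.8, 0, 0, 0, -1.1, 4.1, 0, 6.8, 0, 0, 0, -1.1, 4.1, 0, 6.8, 0, 0, 0, -1.1, 4.1, 0, 6.8, 0, 0, 0, -1.1, 4.1, 0, 6.8, 0, 0, 0, -1, 4.1, 0, 6.8, 0, 0, 0, 0, 0, 0, 6.8, 0, 0, 0, 0, 0, 0, 6.8]}}

```text
time_s: 8.2
position: [0.4317, -0.0816, 0.1458]
orientation: [0.706, 0.708, 0.0, 0.001]
contact_force: [0.6, -1.2, -0.3]
opening: 0.068
grip_force: 0.0
```

```bash
python3 - <<'E'
from h import *
f=grab('wrist');s=state();print(s['position'])
hsv=cv2.cvtColor(f['img'],cv2.COLOR_BGR2HSV)
m=((hsv[...,0]>105)&(hsv[...,0]<130)&(hsv[...,1]>130)).astype(np.uint8)
n,l,st,c=cv2.connectedComponentsWithStats(m)
for i in range(1,n):
    if st[i,4]>300: 
        x,y,w,h=st[i,:4];print(st[i],c[i],atz(f,x+w/2-.5,y+h/2-.5,.045,True))
print(proj(f,(.4315,-.012,.045),True),proj(f,(.4315,-.012,0),True))
E
```

```text
[ 0.43195381 -0.0824347   0.14570779]
[318.14138295 135.18318972] [317.90827789 135.19239912]
```

```bash
python3 - <<'E'
from h import *
f=grab('wrist');im=f['img'].astype(int)
hsv=cv2.cvtColor(f['img'],cv2.COLOR_BGR2HSV);print(hsv[135,300:360:10])
m=((im[...,0]>im[...,2]*1.5)&(im[...,0]>im[...,2]+12)).astype(np.uint8)
n,l,st,c=cv2.connectedComponentsWithStats(m)
for i in range(1,n):
    if st[i,4]>300: 
        x,y,w,h=st[i,:4];print(st[i],c[i],atz(f,x+w/2-.5,y+h/2-.5,.045,True))
E
```

```text
[[113 130 108]
 [113 127 108]
 [114 123 110]
 [115 115 109]
 [133  48  64]
 [113 144 173]]
[ 279  100   73   72 1293] [314.06187162 135.4361949 ] [ 0.42988474 -0.01305269  0.045     ]
[ 291  112   48   47 1726] [314.7566628 135.2184241] [ 0.42955925 -0.01272238  0.045     ]
```

>>> {"op": "servo_tool", "data": {"commands": [0, 0, 0, -0.1, 3.45, 0, 6.8, 0, 0, 0, 0, 3.45, 0, 6.8, 0, 0, 0, 0, 0, -4, 6.8, 0, 0, 0, 0, 0, -4, 6.8, 0, 0, 0, 0, 0, -3, 6.8, 0, 0, 0, 0, 0, -1.2, 6.8, 0, 0, 0, 0, 0, -0.9, 6.8, 0, 0, 0, 0, 0, 0, 6.8, 0, 0, 0, 0, 0, 0, 4, 0, 0, 0, 0, 0, 0, 4, 0, 0, 0, 0, 0, 0, 4, 0, 0, 0, 0, 0, 0, 4, 0, 0, 0, 0, 0, 0, 4], "squeeze": 30}}

```text
time_s: 9.6
position: [0.4312, -0.0135, 0.0152]
orientation: [0.707, 0.707, 0.001, 0.001]
contact_force: [-0.2, -3.4, 6.6]
opening: 0.0474
grip_force: 31.2
```

>>> {"op": "servo_tool", "data": {"commands": [0, 0, 0, 0, 0, 1, 4, 0, 0, 0, 0, 0, 4, 4, 0, 0, 0, 0, 0, 4, 4, 0, 0, 0, 0, 0, 4, 4, 0, 0, 0, 1.4, -3.4, 0, 4, 0, 0, 0, 1.4, -3.4, 0, 4, 0, 0, 0, 1.4, -3.4, 0, 4, 0, 0, 0, 1.4, -3.4, 0, 4, 0, 0, 0, 1.4, -3.4, 0, 4, 0, 0, 0, 1.4, -3.4, 0, 4, 0, 0, 0, 1.4, -3.3, 0, 4, 0, 0, 0, 0, 0, -4, 4, 0, 0, 0, 0, 0, -4, 4, 0, 0, 0, 0, 0, -1.5, 4, 0, 0, 0, 0, 0, 0, 4, 0, 0, 0, 0, 0, 0, 4]}}

```text
time_s: 11.2
position: [0.5288, -0.2502, 0.0502]
orientation: [0.707, 0.707, 0.0, 0.0]
contact_force: [0.0, -1.0, -1.0]
opening: 0.0467
grip_force: 31.6
```

>>> {"op": "servo_tool", "data": {"commands": [0, 0, 0, 0, 0, -1.2, 4, 0, 0, 0, 0, 0, -0.8, 4, 0, 0, 0, 0, 0, -0.3, 4, 0, 0, 0, 0, 0, -0.1, 4, 0, 0, 0, 0, 0, 0, 4, 0, 0, 0, 0, 0, 0, 4.2, 0, 0, 0, 0, 0, 0, 5, 0, 0, 0, 0, 0, 0, 6, 0, 0, 0, 0, 0, 0, 6.8, 0, 0, 0, 0, 0, 0, 6.8, 0, 0, 0, 0, 0, 0, 6.8]}}

```text
time_s: 12.3
position: [0.5285, -0.2502, 0.0254]
orientation: [0.707, 0.707, 0.0, 0.0]
contact_force: [-0.5, 0.7, 0.3]
opening: 0.0679
grip_force: 0.0
```

```bash
python3 - <<'E'
from h import *
f=grab('wrist');s=state();print(s['position'],s['contact_force'],s['opening'])
for z in(.01,.055):print(z,proj(f,(.5285,-.2498,z),True))
cv2.imwrite('pics/w5.png',f['img'][180:480,120:520])
E
```

```text
[ 0.52842364 -0.25017692  0.02532621] [ 0.50284142  0.13891679 -0.10022093] 0.0675622945210237
0.01 [319.06924709 287.0280613 ]
0.055 [319.70369175 336.64530605]
```

View pics/w5.png

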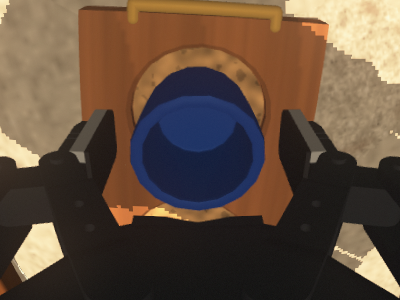

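>>> {"op": "servo_tool", "data": {"commands": [0, 0, 0, 0, 0, 2, 6.8, 0, 0, 0, 0, 0, 5, 6.8, 0, 0, 0, 0, 0, 5, 6.8, 0, 0, 0, 0, 0, 5, 6.8, 0, 0, 0, -1.1, 4, 0, 6.8, 0, 0, 0, -1.1, 4, 0, 6.8, 0, 0, 0, -1.1, 4, 0, 6.8, 0, 0, 0, -1.1, 4, 0, 6.8, 0, 0, 0, -1.1, 4, 0, 6.8, 0, 0, 0, -1.1, 4, 0, 6.8, 0, 0, 0, -1.1, 4, 0, 6.8, 0, 0, 0, -1.1, 4, 0, 6.8, 0, 0, 0, -1, 4, 0, 6.8, 0, 0, 0, 0, 0, 0, 6.8, 0, 0, 0, 0, 0, 0, 6.8]}}

```text
time_s: 13.85
position: [0.4303, 0.1104, 0.1955]
orientation: [0.706, 0.708, 0.0, 0.0]
contact_force: [-0.7, -0.6, -1.1]
opening: 0.068
grip_force: 0.0
```

```bash
python3 - <<'E'
from h import *
import pickle
f=grab('wrist','w6.png');pickle.dump(f,open('F6.pkl','wb'));s=state();print(s['position'])
for p in ((.416,.255,.042),(.43,.183,.042),(.444,.11,.042)):print(proj(f,p,True))
E
```

```text
[0.43057758 0.10962578 0.19543622]
[300.37996804  43.79180392]
[317.93438374 131.58421404]
[334.73476032 221.10831308]
```

View pics/w6.png

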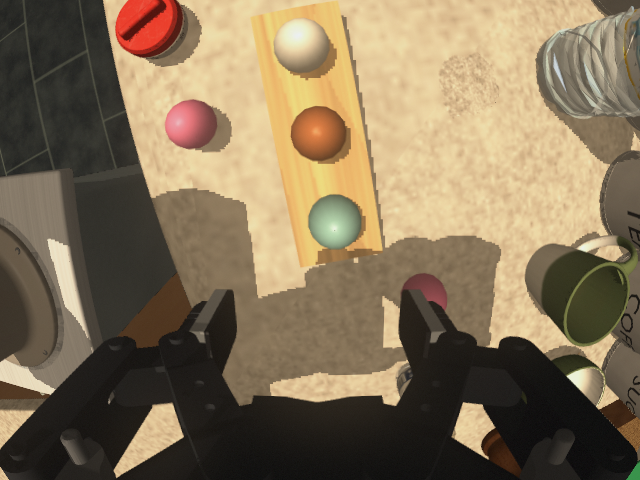

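The wrist view shows the white egg at (302,45), brown at (318,133) and pale at (334,221), all agreeing with my triangulation within 2 mm.

>>> {"op": "servo_tool", "data": {"commands": [0, 0, 0, 0, 3.6, 0, 6.8, 0, 0, 0, 0, 3.6, 0, 6.8, 0, 0, 0, 0, 0, -4, 6.8, 0, 0, 0, 0, 0, -4, 6.8, 0, 0, 0, 0, 0, -4, 6.8, 0, 0, 0, 0, 0, -2.3, 6.8, 0, 0, 0, 0, 0, -1.2, 6.8, 0, 0, 0, 0, 0, -0.8, 6.8, 0, 0, 0, 0, 0, 0, 6.8, 0, 0, 0, 0, 0, 0, 5, 0, 0, 0, 0, 0, 0, 4, 0, 0, 0, 0, 0, 0, 4, 0, 0, 0, 0, 0, 0, 4, 0, 0, 0, 0, 0, 0, 4, 0, 0, 0, 0, 0, 0, 4], "squeeze": 25}}

```text
time_s: 15.4
position: [0.4309, 0.1818, 0.033]
orientation: [0.707, 0.707, 0.001, 0.001]
contact_force: [-0.5, -3.2, 6.5]
opening: 0.042
grip_force: 25.4
```

>>> {"op": "servo_tool", "data": {"commands": [0, 0, 0, 0, 0, 0.5, 4, 0, 0, 0, 0, 0, 1, 4, 0, 0, 0, 0, 0, 1.5, 4, 0, 0, 0, 0, 0, 2, 4, 0, 0, 0, 0, 0, 0, 4, 0, 0, 0, 0, 0, 0, 4]}}

```text
time_s: 16.0
position: [0.4305, 0.182, 0.0826]
orientation: [0.707, 0.707, 0.001, 0.0]
contact_force: [0.5, -0.5, -1.2]
opening: 0.0424
grip_force: 25.5
```

```bash
python3 - <<'E'
from h import *
f=grab('wrist');h=grab('side');s=state();print(s['position'])
p=s['position'];print([proj(h,(p[0],p[1],p[2]+d)) for d in(-.013,.009,.045)])
a=f['img'][180:480,120:520]; x,y=proj(h,(p[0],p[1],p[2]+.01)).astype(int);b=cv2.resize(h['img'][y-37:y+38,x-50:x+50],(400,300),interpolation=cv2.INTER_CUBIC)
print(x-50,y-37);cv2.imwrite('pics/m7.png',np.hstack([a,b]))
E
```

```text
[0.42987186 0.181742   0.08174937]
[array([314.11013847, 287.02139156]), array([314.15883791, 278.47413372]), array([314.2406038 , 264.12337255])]
264 241
```

View pics/m7.png

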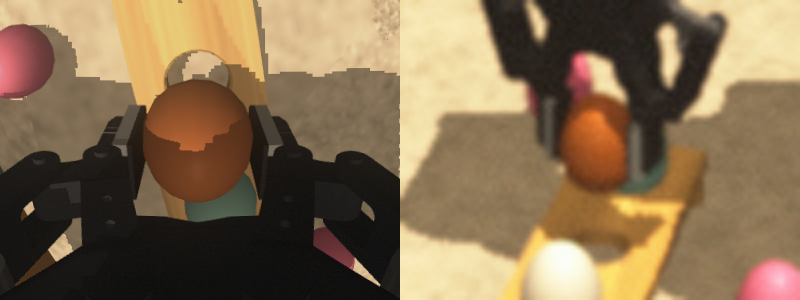

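>>> {"op": "servo_tool", "data": {"commands": [0, 0, 0, 0, 0, 2, 4, 0, 0, 0, 0, 0, 3, 4, 0, 0, 0, 0, 0, 2.5, 4, 0, 0, 0, 0, 0, 1, 4, 0, 0, 0, 0.4, -1.6, 0, 4, 0, 0, 0, 0.7, -3.2, 0, 4, 0, 0, 0, 0.9, -4, 0, 4, 0, 0, 0, 0.9, -4, 0, 4, 0, 0, 0, 0.9, -4, 0, 4, 0, 0, 0, 0.9, -4, 0, 4, 0, 0, 0, 0.9, -4, 0, 4, 0, 0, 0, 0.9, -4, 0, 4, 0, 0, 0, 0.9, -4, 0, 4, 0, 0, 0, 0.9, -4, 0, 4, 0, 0, 0, 0.8, -3.2, 0, 4, 0, 0, 0, 0.6, -3.2, 0, 4]}}

```text
time_s: 17.7
position: [0.527, -0.2515, 0.1654]
orientation: [0.707, 0.707, -0.0, -0.001]
contact_force: [0.2, -0.3, -0.6]
opening: 0.0419
grip_force: 25.6
```

>>> {"op": "servo_tool", "data": {"commands": [0, 0, 0, 0, 0, 0, 4, 0, 0, 0, 0, 0, -2, 4, 0, 0, 0, 0, 0, -3, 4, 0, 0, 0, 0, 0, -3, 4, 0, 0, 0, 0, 0, -1, 4, 0, 0, 0, 0, 0, 0, 4, 0, 0, 0, 0, 0, 0, 4]}}

```text
time_s: 18.4
position: [0.5279, -0.2501, 0.078]
orientation: [0.707, 0.707, 0.0, 0.0]
contact_force: [0.1, 0.2, -0.5]
opening: 0.0424
grip_force: 25.7
```

```bash
python3 - <<'E'
from h import *
f=grab('scene');h=grab('side');s=state();print(s['position'],s['opening'])
p=s['position']
def c(f):
    x,y=proj(f,(p[0],p[1],.06)).astype(int);return cv2.resize(f['img'][y-45:y+45,x-60:x+60],(400,300),interpolation=cv2.INTER_CUBIC)
cv2.imwrite('pics/m8.png',np.hstack([c(f),c(h)]))
E
```

```text
[ 0.52828447 -0.25054705  0.07881095] 0.04256488123527731
```

View pics/m8.png

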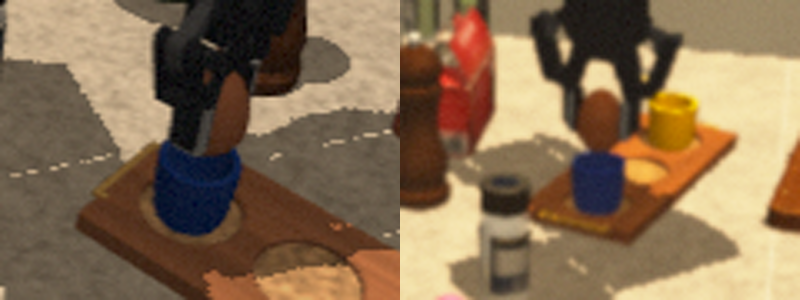

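The brown egg hangs upright above the blue cup in both views, so I lower it.

>>> {"op": "servo_tool", "data": {"commands": [0, 0, 0, 0, 0, -1, 4, 0, 0, 0, 0, 0, -0.6, 4, 0, 0, 0, 0, 0, -0.3, 4, 0, 0, 0, 0, 0, -0.1, 4, 0, 0, 0, 0, 0, 0, 4, 0, 0, 0, 0, 0, 0, 4]}}

```text
time_s: 19.1
position: [0.5276, -0.2502, 0.0576]
orientation: [0.707, 0.707, 0.0, 0.0]
contact_force: [1.2, 0.1, 1.5]
opening: 0.0422
grip_force: 25.8
```

>>> {"op": "servo_tool", "data": {"commands": [0, 0, 0, 0, 0, -0.1, 4, 0, 0, 0, 0, 0, 0, 4, 0, 0, 0, 0, 0, 0, 4.4, 0, 0, 0, 0, 0, 0, 4.8, 0, 0, 0, 0, 0, 0, 5.4, 0, 0, 0, 0, 0, 0, 6.2, 0, 0, 0, 0, 0, 0, 6.8, 0, 0, 0, 0, 0, 0, 6.8, 0, 0, 0, 0, 0, 1, 6.8, 0, 0, 0, 0, 0, 4, 6.8, 0, 0, 0, 0, 0, 5, 6.8, 0, 0, 0, 0, 0, 4, 6.8, 0, 0, 0, 0, 0, 0, 6.8]}}

```text
time_s: 20.4
position: [0.5301, -0.2518, 0.2037]
orientation: [0.707, 0.707, 0.001, 0.006]
contact_force: [-0.1, -0.4, -0.5]
opening: 0.068
grip_force: 0.0
```

```bash
python3 - <<'E'
from h import *
W=grab('wrist');f=grab('scene');h=grab('side');s=state();print(s['position'],s['opening'])
for g,fi in((f,0),(h,0)): print([proj(g,(.528,-.25,z)) for z in(.044,.102)])
def c(f,w=400):
    x,y=proj(f,(.528,-.25,.06)).astype(int);return cv2.resize(f['img'][y-45:y+45,x-40:x+40],(266,300),interpolation=cv2.INTER_CUBIC)
cv2.imwrite('pics/m9.png',np.hstack([c(f),c(h),cv2.resize(W['img'][150:450,187:453],(266,300))]))
E
```

```text
[ 0.52706296 -0.24993129  0.1963135 ] 0.06799680641433227
[array([417.30310608, 283.98640886]), array([422.30625416, 261.56473318])]
[array([348.84663706, 213.96610826]), array([349.59816831, 195.96342711])]
```

View pics/m9.png

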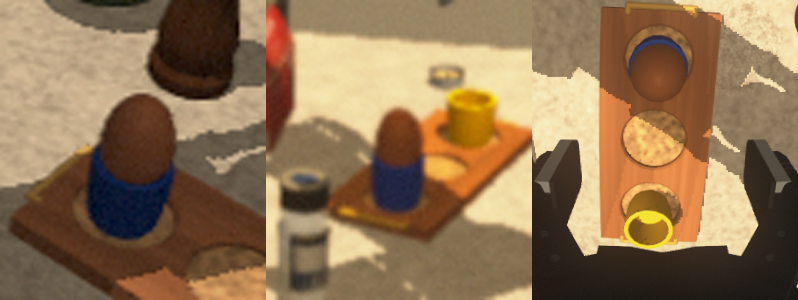

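The brown egg stands upright in the blue cup in all three views. Next is the white egg.

>>> {"op": "servo_tool", "data": {"commands": [0, 0, 0, -0.8, 3.6, 0, 6.8, 0, 0, 0, -0.8, 3.6, 0, 6.8, 0, 0, 0, -0.8, 3.6, 0, 6.8, 0, 0, 0, -0.8, 3.6, 0, 6.8, 0, 0, 0, -0.8, 3.6, 0, 6.8, 0, 0, 0, -0.8, 3.6, 0, 6.8, 0, 0, 0, -0.8, 3.6, 0, 6.8, 0, 0, 0, -0.8, 3.6, 0, 6.8, 0, 0, 0, -0.8, 3.6, 0, 6.8, 0, 0, 0, -0.8, 3.6, 0, 6.8, 0, 0, 0, -0.8, 3.6, 0, 6.8, 0, 0, 0, -0.8, 3.6, 0, 6.8, 0, 0, 0, -0.8, 3.6, 0, 6.8, 0, 0, 0, -0.6, 3.5, 0, 6.8, 0, 0, 0, 0, 0, 0, 6.8, 0, 0, 0, 0, 0, 0, 6.8]}}

```text
time_s: 22.15
position: [0.4164, 0.2529, 0.1949]
orientation: [0.706, 0.708, -0.002, -0.0]
contact_force: [-0.9, -1.0, -0.6]
opening: 0.0679
grip_force: 0.0
```

>>> {"op": "servo_tool", "data": {"commands": [0, 0, 0, 0, 0, -4, 6.8, 0, 0, 0, 0, 0, -4, 6.8, 0, 0, 0, 0, 0, -4, 6.8, 0, 0, 0, 0, 0, -2.4, 6.8, 0, 0, 0, 0, 0, -1.2, 6.8, 0, 0, 0, 0, 0, -0.8, 6.8, 0, 0, 0, 0, 0, 0, 6.8, 0, 0, 0, 0, 0, 0, 5, 0, 0, 0, 0, 0, 0, 4, 0, 0, 0, 0, 0, 0, 4, 0, 0, 0, 0, 0, 0, 4, 0, 0, 0, 0, 0, 0, 4, 0, 0, 0, 0, 0, 0, 4], "squeeze": 25}}

```text
time_s: 23.45
position: [0.4176, 0.253, 0.0332]
orientation: [0.707, 0.707, 0.001, 0.0]
contact_force: [-2.5, -0.4, 6.9]
opening: 0.0424
grip_force: 25.2
```

>>> {"op": "servo_tool", "data": {"commands": [0, 0, 0, 0, 0, 0.5, 4, 0, 0, 0, 0, 0, 2, 4, 0, 0, 0, 0, 0, 4, 4, 0, 0, 0, 0, 0, 4, 4, 0, 0, 0, 0, 0, 3, 4, 0, 0, 0, 0.3, -1.6, 0, 4, 0, 0, 0, 0.5, -3.2, 0, 4, 0, 0, 0, 0.6, -4, 0, 4, 0, 0, 0, 0.6, -4, 0, 4, 0, 0, 0, 0.6, -4, 0, 4, 0, 0, 0, 0.6, -4, 0, 4, 0, 0, 0, 0.6, -4, 0, 4, 0, 0, 0, 0.6, -4, 0, 4, 0, 0, 0, 0.6, -4, 0, 4, 0, 0, 0, 0.6, -4, 0, 4, 0, 0, 0, 0.6, -4, 0, 4, 0, 0, 0, 0.6, -4, 0, 4]}}

```text
time_s: 25.15
position: [0.4855, -0.197, 0.1678]
orientation: [0.707, 0.707, 0.0, 0.0]
contact_force: [0.3, 0.1, -1.0]
opening: 0.0419
grip_force: 25.7
```

>>> {"op": "servo_tool", "data": {"commands": [0, 0, 0, 0.6, -4, 0, 4, 0, 0, 0, 0.6, -4, 0, 4, 0, 0, 0, 0.6, -4, 0, 4, 0, 0, 0, 0.6, -4, 0, 4, 0, 0, 0, 0.5, -3.2, 0, 4, 0, 0, 0, 0.4, -2.2, 0, 4, 0, 0, 0, 0, 0, 0, 4, 0, 0, 0, 0, 0, -2, 4, 0, 0, 0, 0, 0, -3, 4, 0, 0, 0, 0, 0, -3, 4, 0, 0, 0, 0, 0, -1, 4, 0, 0, 0, 0, 0, 0, 4, 0, 0, 0, 0, 0, 0, 4]}}

```text
time_s: 26.45
position: [0.5191, -0.4094, 0.0788]
orientation: [0.707, 0.707, 0.0, 0.001]
contact_force: [0.3, -0.8, -0.6]
opening: 0.0424
grip_force: 25.7
```

```bash
python3 - <<'E'
from h import *
W=grab('wrist');s=state();print(s['position'],s['opening'])
# white egg outline vs expectation; yellow rim bbox
im=W['img'].astype(int);hsv=cv2.cvtColor(W['img'],cv2.COLOR_BGR2HSV)
for nm,m in(('yellow',(hsv[...,0]>18)&(hsv[...,0]<32)&(hsv[...,1]>170)),('white',(hsv[...,1]<60)&(hsv[...,2]>90))):
    n,l,st,c=cv2.connectedComponentsWithStats(m.astype(np.uint8))
    for i in range(1,n):
        if st[i,4]>400: print(nm,st[i],c[i].round(1))
p=s['position'];print(proj(W,(p[0],p[1],p[2]+.016),True),proj(W,(.5182,-.4095,.055),True))
E
```

```text
[ 0.51930343 -0.40969026  0.0793101 ] 0.0422010640510363
yellow [ 268  223   96   62 2184] [318.4 251.3]
[319.87298747 320.88112318] [316.92166298 281.02131413]
```

>>> {"op": "servo_tool", "data": {"commands": [0, 0, 0, -0.05, 0, -1, 4, 0, 0, 0, 0, 0, -0.6, 4, 0, 0, 0, 0, 0, -0.3, 4, 0, 0, 0, 0, 0, -0.1, 4, 0, 0, 0, 0, 0, -0.1, 4, 0, 0, 0, 0, 0, 0, 4, 0, 0, 0, 0, 0, 0, 4]}}

```text
time_s: 27.2
position: [0.5182, -0.4096, 0.0576]
orientation: [0.707, 0.707, -0.0, 0.001]
contact_force: [-1.9, 0.5, 5.7]
opening: 0.042
grip_force: 26.2
```

>>> {"op": "servo_tool", "data": {"commands": [0, 0, 0, 0, 0, 0, 4.4, 0, 0, 0, 0, 0, 0, 4.8, 0, 0, 0, 0, 0, 0, 5.4, 0, 0, 0, 0, 0, 0, 6.2, 0, 0, 0, 0, 0, 0, 6.8, 0, 0, 0, 0, 0, 0, 6.8, 0, 0, 0, 0, 0, 1, 6.8, 0, 0, 0, 0, 0, 4, 6.8, 0, 0, 0, 0, 0, 5, 6.8, 0, 0, 0, 0, 0, 4, 6.8, 0, 0, 0, 0, 0, 0, 6.8]}}

```text
time_s: 28.3
position: [0.5202, -0.4113, 0.2048]
orientation: [0.707, 0.707, 0.0, 0.007]
contact_force: [0.8, -0.4, 0.8]
opening: 0.0681
grip_force: 0.0
```

>>> {"op": "servo_tool", "data": {"commands": [0, 0, 0, 0.26, 4.16, 0, 6.8, 0, 0, 0, 0.26, 4.16, 0, 6.8, 0, 0, 0, 0.26, 4.16, 0, 6.8, 0, 0, 0, 0.26, 4.16, 0, 6.8, 0, 0, 0, 0.26, 4.16, 0, 6.8, 0, 0, 0, 0.26, 4.16, 0, 6.8, 0, 0, 0, 0.26, 4.16, 0, 6.8, 0, 0, 0, 0.26, 4.16, 0, 6.8, 0, 0, 0, 0, 0, 0, 6.8, 0, 0, 0, 0, 0, 0, 6.8]}}

```text
time_s: 29.3
position: [0.5387, -0.0756, 0.1965]
orientation: [0.706, 0.708, -0.0, 0.0]
contact_force: [-0.2, -0.5, 0.1]
opening: 0.0683
grip_force: 0.0
```

>>> {"op": "servo_tool", "data": {"commands": [0, 0, 0, 0, 0, -4, 6.8, 0, 0, 0, 0, 0, -4, 6.8, 0, 0, 0, 0, 0, -4, 6.8, 0, 0, 0, 0, 0, -2.2, 6.8, 0, 0, 0, 0, 0, -1, 6.8, 0, 0, 0, 0, 0, 0, 6.8, 0, 0, 0, 0, 0, 0, 5, 0, 0, 0, 0, 0, 0, 3.8, 0, 0, 0, 0, 0, 0, 3.8, 0, 0, 0, 0, 0, 0, 3.8, 0, 0, 0, 0, 0, 0, 3.8, 0, 0, 0, 0, 0, 0, 3.8], "squeeze": 35}}

```text
time_s: 30.5
position: [0.5397, -0.0769, 0.046]
orientation: [0.707, 0.707, 0.001, 0.002]
contact_force: [-1.6, -1.4, 6.6]
opening: 0.04
grip_force: 34.7
```

>>> {"op": "servo_tool", "data": {"commands": [0, 0, 0, 0, 0, 1, 3.8, 0, 0, 0, 0, 0, 4, 3.8, 0, 0, 0, 0, 0, 4, 3.8, 0, 0, 0, 0, 0, 4, 3.8, 0, 0, 0, 0, 0, 1, 3.8, 0, 0, 0, -0.1, -1.7, 0, 3.8, 0, 0, 0, -0.2, -3.5, 0, 3.8, 0, 0, 0, -0.2, -3.5, 0, 3.8, 0, 0, 0, -0.2, -3.5, 0, 3.8, 0, 0, 0, -0.2, -3.5, 0, 3.8, 0, 0, 0, -0.2, -3.5, 0, 3.8, 0, 0, 0, -0.2, -3.5, 0, 3.8, 0, 0, 0, -0.2, -2.6, 0, 3.8, 0, 0, 0, 0, 0, 0, 3.8, 0, 0, 0, 0, 0, 0, 3.8, 0, 0, 0, 0, 0, -3, 3.8, 0, 0, 0, 0, 0, -3, 3.8, 0, 0, 0, 0, 0, 0, 3.8]}}

```text
time_s: 32.3
position: [0.5218, -0.3261, 0.1203]
orientation: [0.707, 0.708, -0.0, -0.005]
contact_force: [0.0, -0.0, -1.5]
opening: 0.0403
grip_force: 34.8
```

```bash
python3 - <<'E'
from h import *
f=grab('scene');h=grab('side');s=state();print(s['position'],s['opening'])
x,y=proj(f,(.5238,-.33,.06)).astype(int);a=cv2.resize(f['img'][y-90:y+90,x-90:x+90],(400,400),interpolation=cv2.INTER_CUBIC)
x,y=proj(h,(.5238,-.33,.06)).astype(int);b=cv2.resize(h['img'][y-60:y+60,x-60:x+60],(400,400),interpolation=cv2.INTER_CUBIC)
cv2.imwrite('pics/m10.png',np.hstack([a,b]))
E
```

```text
[ 0.52399903 -0.32828261  0.12469478] 0.040326567512508044
```

View pics/m10.png

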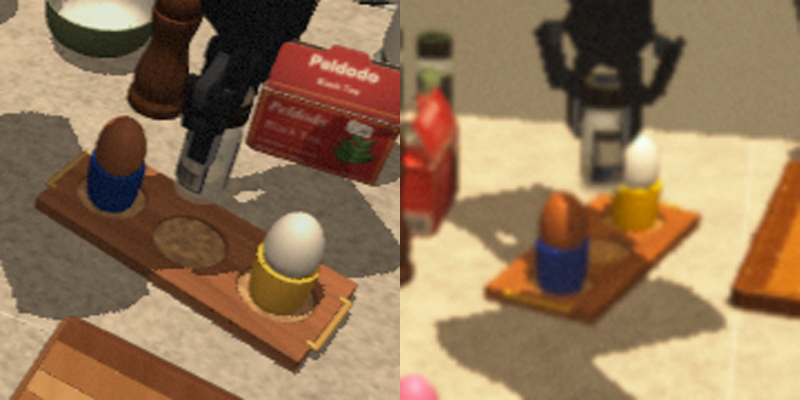

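The picture shows both eggs seated upright in their cups and the jar hanging upright over the middle well, so I lower and release it.

>>> {"op": "servo_tool", "data": {"commands": [0, 0, 0, 0, 0, 0, 3.8, 0, 0, 0, 0, 0, -3, 3.8, 0, 0, 0, 0, 0, -2.5, 3.8, 0, 0, 0, 0, 0, -1, 3.8, 0, 0, 0, 0, 0, -0.3, 3.8, 0, 0, 0, 0, 0, -0.1, 3.8, 0, 0, 0, 0, 0, 0, 3.8, 0, 0, 0, 0, 0, 0, 3.8]}}

```text
time_s: 33.2
position: [0.5243, -0.3299, 0.0566]
orientation: [0.707, 0.707, 0.0, 0.001]
contact_force: [-0.1, 0.7, -1.2]
opening: 0.0403
grip_force: 34.8
```

>>> {"op": "servo_tool", "data": {"commands": [0, 0, 0, 0, 0, -0.1, 3.8, 0, 0, 0, 0, 0, 0, 3.8, 0, 0, 0, 0, 0, 0, 4.2, 0, 0, 0, 0, 0, 0, 4.6, 0, 0, 0, 0, 0, 0, 5.4, 0, 0, 0, 0, 0, 0, 6.2, 0, 0, 0, 0, 0, 0, 6.8, 0, 0, 0, 0, 0, 0, 6.8, 0, 0, 0, 0, 0, 1, 6.8, 0, 0, 0, 0, 0, 4, 6.8, 0, 0, 0, 0, 0, 5, 6.8, 0, 0, 0, 0, 0, 5, 6.8, 0, 0, 0, 0, 0, 0, 6.8, 0, 0, 0, 0, 0, 0, 6.8]}}

```text
time_s: 34.6
position: [0.5242, -0.3297, 0.2065]
orientation: [0.707, 0.707, 0.0, 0.002]
contact_force: [-0.8, -0.6, -0.5]
opening: 0.0681
grip_force: 0.0
```

```bash
python3 - <<'E'
from h import *
import pickle
W=grab('wrist','w11.png');f=grab('scene','s11.png');h=grab('side','d11.png');s=state();print(s['position'],s['contact_force'])
F=pickle.load(open('F0.pkl','rb'))
# unchanged check: pale egg and mill regions vs start
for n,g,p in(('scene',f,(258,229)),('side',h,(322,278)),('scene',f,(438,228)),('side',h,(294,200))):
    x,y=p;d=cv2.absdiff(g['img'],F[n]['img'])[y-20:y+20,x-15:x+15];print(n,p,d.mean().round(1))
# jar cap: colour-template search from start image, expected vs found
for n,g,a in(('scene',f,.5239),('side',h,.5239)):
    c0=proj(F[n],(.5388,-.0768,.094)).astype(int);t=F[n]['img'][c0[1]-8:c0[1]+8,c0[0]-8:c0[0]+8]
    e=proj(g,(.5238,-.3296,.104)); x,y=e.astype(int)
    r=cv2.matchTemplate(g['img'][y-30:y+30,x-30:x+30],t,cv2.TM_CCOEFF_NORMED);_,v,_,l=cv2.minMaxLoc(r)
    print(n,'cap exp',e.round(1),'found',(x-30+l[0]+8,y-30+l[1]+8),round(v,2))
print('cap exp wrist',proj(W,(.5238,-.3296,.115),True))
hsv=cv2.cvtColor(W['img'],cv2.COLOR_BGR2HSV)
m=((hsv[...,0]>100)&(hsv[...,0]<130)&(hsv[...,1]>90)).astype(np.uint8)
n,l,st,c=cv2.connectedComponentsWithStats(m)
for i in range(1,n):
    if st[i,4]>60: print(st[i],c[i].round(1),atz(W,*c[i],.115,True).round(4))
E
```

```text
[ 0.52300997 -0.32884495  0.20280735] [ 0.2778136  -0.54170408 -0.41730864]
scene (258, 229) 17.3
side (322, 278) 26.7
scene (438, 228) 6.5
side (294, 200) 4.6
scene cap exp [460.5 281.2] found (np.int64(462), np.int64(282)) 0.82
side cap exp [361.  186.5] found (np.int64(360), np.int64(186)) 0.89
cap exp wrist [317.44852702 241.41398443]
[295 134  42  18  63] [314.7 146.6] [ 0.5221 -0.2675  0.115 ]
```

```bash
python3 - <<'E'
from h import *
import pickle
F=pickle.load(open('F0.pkl','rb'))
for n,x,y in(('scene',258,229),('side',322,278)):
    for im in(F[n]['img'],cv2.imread('pics/'+n[0].replace('s','s')+'11.png') if n=='scene' else cv2.imread('pics/d11.png')):
        c=im[y-25:y+25,x-25:x+25];h=cv2.cvtColor(c,cv2.COLOR_BGR2HSV)
        m=((h[...,0]>65)&(h[...,0]<100)&(h[...,1]>45)).astype(np.uint8)
        k,l,st,ce=cv2.connectedComponentsWithStats(m);i=1+st[1:,4].argmax();print(n,st[i],ce[i].round(1))
E
```

```text
scene [29 27  5  6 12] [30.8 29.1]
scene [26 25  5  4  7] [27.7 27. ]Traceback (most recent call last):
  File "<stdin>", line 8, in <module>
ValueError: attempt to get argmax of an empty sequence
```

```bash
python3 - <<'E'
from h import *
import pickle
F=pickle.load(open('F0.pkl','rb'))
for n,x,y in(('scene',258,229),('side',322,278)):
    for im in(F[n]['img'],cv2.imread('pics/%s11.png'%('s' if n=='scene' else 'd'))):
        c=im[y-25:y+25,x-25:x+25].astype(int)
        m=(c[...,1]>c[...,2]+8).astype(np.uint8)
        k,l,st,ce=cv2.connectedComponentsWithStats(m);i=1+st[1:,4].argmax();print(n,st[i],ce[i].round(1))
E
```

```text
scene [ 16  13  18  23 331] [24.4 24.1]
scene [ 16  13  18  23 332] [24.4 24.2]
side [ 17  14  17  21 260] [25.1 23.8]
side [ 17  14  16  21 278] [24.6 24.5]
```

The pale egg has not moved, the jar cap sits within about 1.5 px of where it should be, and the mill region is nearly unchanged. I hand in.

```bash
python3 -c "
from plant import close_job
print(close_job())"
```

```text
the job is handed in; nothing more can be done
None
```

I laid the tray and handed the job in at about 35 s; the judge's verdict was not shown. Both cups, the salt jar and both eggs looked in place and upright, and the pale egg and pepper mill showed no sign of having moved.

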